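# Clip the key fob to the bench eye

### The job

Clip the key fob whose snap hook has a sprung gate onto the closed steel eye on the bench: push the hook on so that one upright of the eye presses the gate inward and ends up inside the hook. Leave the fob lying there, let go, with the gate sprung shut behind the upright. The other fob (plain open hook, no gate) and the other plate (two separate pins) are not meant.

Things in the scene. Friction and masses are not known exactly. Their poses are not given: they have to be found in the camera images.
- fob_grip (a point): Centre of the black grip (64 x 18 x 20 mm along x, y, z; starts lying, centre 10 mm up) of the fob with the gated hook, 120 g. x points to the hook, z up. Steel U hook of 10 mm bar, underside level with grip's: inner back at x 42, inner arm faces y -20 and +20, open front at x 120, outer width y -32 to +37. Brass key blade behind to x -61. Other fob: same grip, open J hook, no gate.
- fob_gate (a joint): Sprung gate, 8 mm bar across the U's mouth: 0 shut, to 0.95 rad inward. In fob_grip axes (mm): hinge x 114, y -25; shut tip x 96, y 17, at the +y arm. Spring 0.5 to 2 N at the tip. An upright entering along x at y 0 to 15 (best 9) pushes it aside; it shuts behind the upright once that is at x 66 or less; the upright meets the U's back at x 46.
- eye_left (a point): Axis of the closed eye's left upright, 30 mm above the worktop. The eye: fixed steel arch of 8 mm bar, two uprights 60 mm apart joined by a top bar, 64 mm high, on an aluminium plate 50 x 104 x 4 mm. z up, y from right upright to left, x square to the arch, away from the robot. Either upright serves. The other plate has two separate ball-headed pins, no top bar.
- eye_right (a point): Axis of the right upright (robot's right, -y side) of the same closed eye, 30 mm above the worktop; same axes. The eye starts turned up to 0.3 rad from facing the robot squarely. The hook encloses the upright lying level with its plane square to it, one arm on each side, below the top bar; the plate under it is 4 mm thick.
Things that resemble listed ones, but are neither listed nor needed, are in the scene too. Leave any purple look-alike of the part that bears fob_grip alone.

How it is judged:
By the outcome, as a careful person would: the job done as asked, in the order asked, and still so for the second after the job is handed in, with the robot touching nothing.
It also fails if it takes over 38 s, if anything falls off the work surface, if the arm or the gripper's body presses on something with over 40 N, if the wrist force passes 120 N, or if a joint passes its speed limit or range.

### The arm

A 7-joint arm with a two-finger parallel gripper is mounted at the origin on a cart in front of the work surface, level with it; the furniture and walls round the work are solid. World frame = base frame: x ahead of the robot, y to its left, z up, the work surface at z = 0. Lengths are in m, angles in rad, forces in N, time in s.
With the tool pointing down it reaches from about 0.425 to 0.8 m from the base axis. Payload 8.3 kg.
Tool frame: the origin (TCP) lies on the mounting face of the last link; the fingertips stand 173 mm ahead of it and the grasp point (between the pads) lies 155 mm ahead of it; z points along the fingers, y is the line along which they close (so a half turn about z gives the same grasp; the last joint's range is limited). The gripper opens to 85 mm and grips with 20 to 120 N. Pads are 22 mm wide; open, the fingers measure 114 mm over their backs; the gripper's body (76 mm by 85 mm) begins 54 mm behind the grasp point. The pads swing forward as they close: fully open they stand 13 mm farther back than shut.
Start: joints at [-1.208, 0.383, 0.016, 1.37, -0.006, 1.388, -0.046], TCP at [0.258, 0.569, 0.405] pointing down, gripper open.
Joint ranges: [-2.95, 2.95], [-0.25, 2.06], [-1.52, 1.56], [0.18, 2.33], [-1.44, 4.58], [0.02, 2.06], [-3.01, 3.01]. Speed limits (rad/s): [2.39, 2.39, 3.01, 3.01, 3.14, 3.14, 3.14].

### API

Orientations are given as a unit quaternion [x, y, z, w].
In Python, from rig import r gives the robot as it stands.
- The arm moves only by the tool apply_moves, never from a script. Its argument "series" is text: rows parted by semicolons, each of 5 numbers parted by spaces: the gripper command: -1 is fully open, 1 is shut, values between are in proportion, then the shift along the tool's x, y, z each as a share of 250 mm, from -1 to 1, then the turn about the tool's z as a share of 180 degrees, from -1 to 1. A call has exactly 5 rows; each row is the pose to reach, as a shift and turn from the pose commanded when the call began, along the tool's axes at that moment, turning the shorter way round; what a row does not reach only later rows make up. A row lasts 1/8 s, in which the tool goes at most 62.5 mm and 10.7 degrees, less where a joint would pass 70% of its speed; a pose out of reach is approached as far as the arm can. A call with a number of a shift or a turn outside -1 to 1 is refused whole. A call with a gripper value outside its range is refused whole. The fingers move at their own pace and stop on an object; the grip force is fixed at half the most. Time passes only in rows, so rows that repeat a pose let the fingers close, or fill a call up. It gives the time, the measured TCP pose, the force, the opening and the grip force at its end, in the units of the state.
- r.get_state(): the state, without advancing time (a new reading comes with each control period).
- r.camera(name): name is "scene" or "side" or "wrist"; returns a dict with "frame" (384x512x3 uint8, red, green, blue), "z_map" (384x512 float32, m along the optical axis (not along the pixel's ray), 0 where there is no reading), "fovy" (degrees; the focal length in pixels is half the picture's height over the tangent of half this angle, whatever the lens; pixels are square), "cx", "cy" (the principal point, pixels), "eye" and "rotation" of the camera in the world; the wrist camera has in their place "mount" (4x4, takes a point from camera to tool coordinates, whose origin is the TCP and whose axes are the flange's). Camera axes: x right, y down, z forward; pixel columns grow to the right and rows downward; lengths in m; the calibration is good to about 2 mm. A picture is of the moment at which its call begins: read the wrist's pose just before it.
- r.finish_job(): hands the job in; it is judged then, once.
The state is a dict: "time_s": time; "joint_positions": joint angles; "dq": joint speeds; "effort": joint torques, N m; "position": TCP position; "ee_rot": TCP orientation; "wrist_force": force on the tool from outside, world axes, zero at the start; "moment": the same for the moment, N m; "opening": finger opening in m; "gripper_force": force on a finger pad.
Only numpy, scipy, OpenCV 4.12 (cv2) and the standard library are available. Lean on these libraries where they do the work, as an engineer would, in place of code of your own. Each camera call takes 0.05 s, during which the arm holds its last target. There are 200 camera calls.

## Working session

There is one attempt and no reset: what is moved stays moved. The work goes in short steps, Python scripts to look and compute and a tool call to move; the robot and the scene stay as the last step left them, time stands still between calls to the robot, and variables do not carry over. Pictures are saved under pics/ and viewed, at most 10 in all, crops included, and the job is handed in when it is done.

Besides the shell and the picture viewer there is one more tool, called after "Emit:" as name(argument=value, ...), one argument or row to a line, values as JSON. apply_moves: Moves the arm, as the interface text tells. Its arguments: {"type":"object","properties":{"series":{"type":"string"}},"required":["series"]}

```bash
mkdir -p pics; ls
python3 - <<'E'
from rig import r
import cv2,numpy as np
s=r.get_state();print({k:np.round(v,3) for k,v in s.items()})
for n in("scene","side"):
    c=r.camera(n);cv2.imwrite(f"pics/{n}0.png",c["frame"][:,:,::-1]);np.savez(f"{n}0.npz",**c)
    print(n,c["fovy"],c["cx"],c["cy"],c["eye"],np.round(c["rotation"],3))
E
```

```text
pics
{'time_s': np.float64(0.0), 'joint_positions': array([-1.208,  0.384,  0.016,  1.371, -0.006,  1.388, -0.047]), 'dq': array([-0.001,  0.001,  0.001, -0.001,  0.   , -0.   ,  0.001]), 'effort': array([-1.0000e-03, -6.2758e+01,  8.4400e-01, -3.7182e+01,  1.7000e-02,
        1.4000e-02, -0.0000e+00]), 'position': array([0.258, 0.569, 0.404]), 'ee_rot': array([ 0.211,  0.977, -0.001, -0.   ]), 'wrist_force': array([ 0.514, -0.392, -0.787]), 'moment': array([ 0.015,  0.044, -0.031]), 'gripper_force': np.float64(0.0), 'opening': np.float64(0.085)}
scene 46.048400000651526 263.19225237199817 194.04487016590042 [-0.49800203 -0.55793206  0.81431186] [ 0.753 -0.449  0.259 -0.406]
side 44.88761227627892 252.52289338656212 191.7350884232198 [ 0.29254289 -1.23408733  0.73674803] [ 0.853 -0.097  0.063 -0.509]
```

View pics/scene0.png

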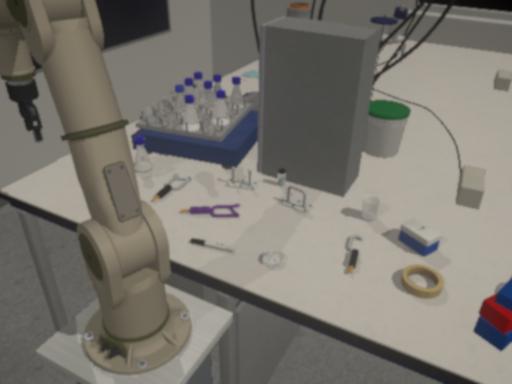

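View pics/side0.png

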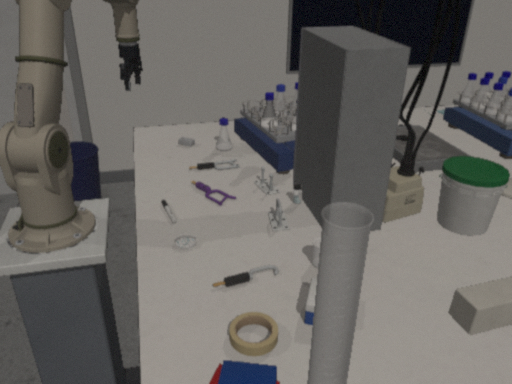

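The fob at scene (165,190) looks U-shaped, and the one at (353,255) looks like an open J. The purple one at (210,211) is the look-alike. There are plates at (240,180), which shows pins, and (295,198), which shows an arch. I'll enlarge these and compute positions.

```bash
cat > h.py <<'E'
import numpy as np,cv2
from scipy.spatial.transform import Rotation as R
def K(c):return 192/np.tan(np.radians(c["fovy"])/2)
def pose(c,s=None):
    if "mount" in c:
        T=np.eye(4);T[:3,:3]=R.from_quat(s["ee_rot"]).as_matrix();T[:3,3]=s["position"];T=T@c["mount"];return T[:3,:3],T[:3,3]
    q=np.array(c["rotation"]);return (R.from_quat(q).as_matrix() if q.size==4 else q),np.array(c["eye"])
def ray(c,u,v,z,s=None):
    M,e=pose(c,s);d=M@np.array([(u-c["cx"])/K(c),(v-c["cy"])/K(c),1]);return e+d*(z-e[2])/d[2]
def dep(c,u,v,s=None):
    M,e=pose(c,s);Z=c["z_map"][int(v),int(u)];return e+M@(np.array([(u-c["cx"])/K(c),(v-c["cy"])/K(c),1])*Z)
def pix(c,p,s=None):
    M,e=pose(c,s);q=M.T@(np.asarray(p)-e);return q[0]/q[2]*K(c)+c["cx"],q[1]/q[2]*K(c)+c["cy"]
E
python3 - <<'E'
from h import *
c=dict(np.load("scene0.npz"));c={k:(v if v.ndim else float(v)) for k,v in c.items()}
d=dict(np.load("side0.npz"));d={k:(v if v.ndim else float(v)) for k,v in d.items()}
for n,(u,v) in dict(fob=(162,191),fobhook=(182,182),purple=(200,211),J=(353,258),pin=(240,185),eye=(295,206),box=(310,185)).items():print(n,ray(c,u,v,.01).round(3),dep(c,u,v).round(3))
for n,(u,v) in dict(fob=(206,166),eye=(278,228),pins=(265,190),J=(236,280)).items():print('side',n,ray(d,u,v,.01).round(3),dep(d,u,v).round(3))
a=cv2.resize(c["frame"][150:230,130:330,::-1],None,fx=4,fy=4,interpolation=2)
b=cv2.resize(d["frame"][140:240,180:320,::-1],None,fx=4,fy=4,interpolation=2)[:280]
o=np.zeros((600,800,3),np.uint8);o[:320]=a;o[320:600,:560]=b;cv2.imwrite("pics/z.png",o)
E
```

```text
fob [0.484 0.313 0.01 ] [-0.498 -0.558  0.814]
fobhook [0.564 0.29  0.01 ] [ 0.58   0.303 -0.002]
purple [0.449 0.137 0.01 ] [0.449 0.138 0.01 ]
J [ 0.468 -0.353  0.01 ] [ 0.457 -0.355  0.019]
pin [0.646 0.108 0.01 ] [0.66  0.116 0.   ]
eye [ 0.622 -0.109  0.01 ] [ 0.633 -0.105  0.002]
box [ 0.767 -0.101  0.01 ] [ 0.754 -0.106  0.018]
side fob [0.489 0.307 0.01 ] [0.489 0.304 0.011]
side eye [ 0.631 -0.153  0.01 ] [ 0.633 -0.146  0.005]
side pins [0.653 0.08  0.01 ] [0.655 0.085 0.007]
side J [ 0.466 -0.356  0.01 ] [ 0.466 -0.358  0.012]
```

View pics/z.png

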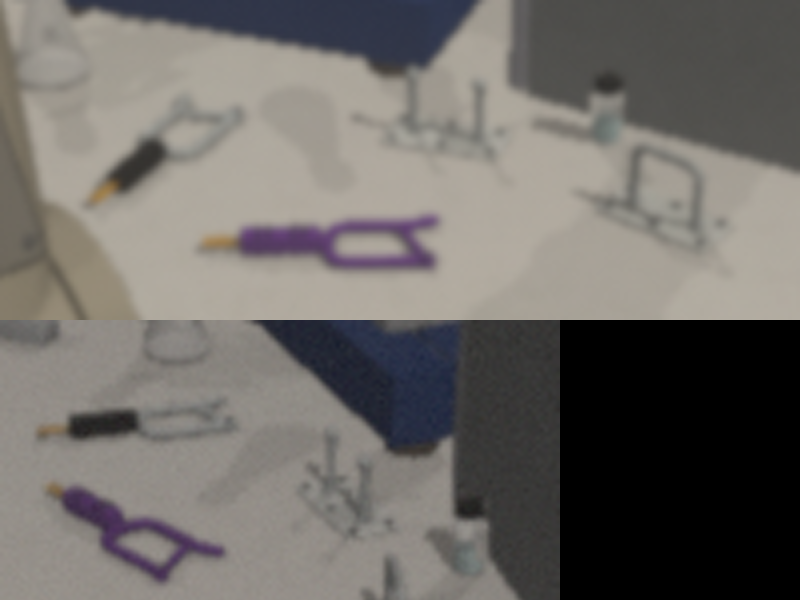

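```bash
cat >> h.py <<'E'
def plan(s,p,head=None):
    """moves for TCP to p with tool x = -heading"""
    M=R.from_quat(s["ee_rot"]).as_matrix();sh=M.T@(np.asarray(p)-s["position"])/.25
    h0=np.arctan2(-M[1,0],-M[0,0]);t=0 if head is None else -((head-h0+np.pi)%(2*np.pi)-np.pi)/np.pi
    print("shift",sh.round(3),"turn",round(t,4),"head now",round(h0,3))
E
python3 - <<'E'
from rig import r
from h import *
s=r.get_state();w=r.camera("wrist");print(np.round(w["mount"],3),w["fovy"])
plan(s,[.49,.31,.38])
E
```

```text
[[-0.    -0.963 -0.27   0.069]
 [ 1.     0.    -0.001 -0.   ]
 [ 0.001 -0.27   0.963  0.033]
 [ 0.     0.     0.     1.   ]] 64.51971275394386
shift [-1.273 -0.56   0.096] turn 0 head now -0.426
```

Emit:
apply_moves(
  series="-1 -0.2 -0.09 0.02 0; -1 -0.4 -0.18 0.04 0; -1 -0.6 -0.27 0.06 0; -1 -0.8 -0.36 0.08 0; -1 -0.95 -0.42 0.1 0",
)

```text
time_s: 0.78
position: [0.4327, 0.373, 0.3794]
ee_rot: [0.212, 0.977, -0.0, 0.0]
wrist_force: [0.6, 0.9, 0.9]
opening: 0.0852
gripper_force: 0.0
```

Emit:
apply_moves(
  series="-1 -0.2 -0.09 0 0; -1 -0.32 -0.14 0 0; -1 -0.32 -0.14 0 0; -1 -0.32 -0.14 0 0; -1 -0.32 -0.14 0 0",
)

```text
time_s: 1.4
position: [0.4885, 0.3119, 0.3795]
ee_rot: [0.21, 0.978, 0.0, -0.0]
wrist_force: [-0.1, -0.5, -0.7]
opening: 0.085
gripper_force: 0.0
```

Run:
```python
from rig import r
from h import *
s=r.get_state();w=r.camera("wrist");print(s["time_s"],s["position"].round(3),s["dq"].round(3))
cv2.imwrite("pics/w1.png",w["frame"][:,:,::-1]);np.savez("w1.npz",**w,**{k:s[k] for k in("position","ee_rot")})
g=w["frame"].max(2);m=((g<60)*255).astype(np.uint8);n,l,st,ce=cv2.connectedComponentsWithStats(m)
for i in range(1,n):
    if st[i,4]>300:
        cn=cv2.findContours((l==i).astype(np.uint8),0,2)[0][0];b=cv2.boxPoints(cv2.minAreaRect(cn))
        print(st[i],ce[i].round(0));print(np.array([ray(w,u,v,.02,s) for u,v in b]).round(3))
```

```text
1.4 [0.488 0.312 0.38 ] [-0.004 -0.003  0.002  0.001  0.003  0.     0.002]
[428  34  35  41 429] [440.  56.]
[[0.432 0.513 0.02 ]
 [0.434 0.54  0.02 ]
 [0.474 0.545 0.02 ]
 [0.473 0.517 0.02 ]]
[236 149  38  55 890] [254. 176.]
[[0.455 0.301 0.02 ]
 [0.454 0.319 0.02 ]
 [0.516 0.323 0.02 ]
 [0.518 0.305 0.02 ]]
[ 96 184  37  68 381] [117. 212.]
[[0.481 0.104 0.02 ]
 [0.422 0.162 0.02 ]
 [0.441 0.186 0.02 ]
 [0.501 0.129 0.02 ]]
[    0   241   512   143 43387] [279. 332.]
[[ 0.434  0.011  0.02 ]
 [ 0.678  0.552  0.02 ]
 [ 0.884  0.51   0.02 ]
 [ 0.603 -0.116  0.02 ]]
```

View pics/w1.png

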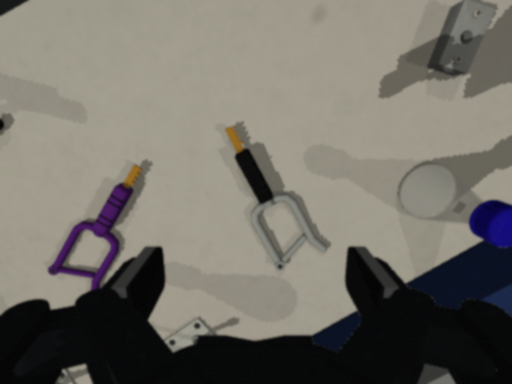

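Wrist view: the gated fob's grip is at (254,176), with a U hook and a gate across its mouth. The measured grip is 62x18 mm, which matches. Its centre is (0.486, 0.312) and its heading is +0.065.

Run:
```python
from rig import r
from h import *
s=r.get_state();plan(s,[.476,.311,.176],.065)
```

```text
shift [ 0.044 -0.024  0.814] turn -0.1554 head now -0.423
```

Emit:
apply_moves(
  series="-1 0.044 -0.024 0.1 -0.055; -1 0.044 -0.024 0.2 -0.11; -1 0.044 -0.024 0.35 -0.155; -1 0.044 -0.024 0.5 -0.155; -1 0.044 -0.024 0.5 -0.155",
)

```text
time_s: 2.08
position: [0.4753, 0.3096, 0.2519]
ee_rot: [-0.031, 1.0, -0.002, -0.003]
wrist_force: [-0.1, -0.1, 0.6]
opening: 0.0856
gripper_force: 0.0
```

Run:
```python
from rig import r
from h import *
s=r.get_state();w=r.camera("wrist");print(s["position"])
g=w["frame"].max(2);m=((g<60)*255).astype(np.uint8);n,l,st,ce=cv2.connectedComponentsWithStats(m)
for i in range(1,n):
    if st[i,4]>300:
        cn=cv2.findContours((l==i).astype(np.uint8),0,2)[0][0];b=cv2.boxPoints(cv2.minAreaRect(cn))
        print(st[i],ce[i].round(0));print(np.array([ray(w,u,v,.02,s) for u,v in b]).round(3))
plan(s,[.476,.311,.176],.065)
```

```text
[0.47532404 0.30963312 0.25193528]
[   0  141   72   95 1135] [ 31. 180.]
[[0.48  0.113 0.02 ]
 [0.423 0.17  0.02 ]
 [0.439 0.188 0.02 ]
 [0.5   0.131 0.02 ]]
[ 243  185   27   88 2034] [257. 229.]
[[0.517 0.303 0.02 ]
 [0.452 0.3   0.02 ]
 [0.451 0.317 0.02 ]
 [0.516 0.322 0.02 ]]
[    0   247   512   137 37703] [256. 338.]
[[0.508 0.129 0.02 ]
 [0.485 0.492 0.02 ]
 [0.603 0.526 0.02 ]
 [0.63  0.11  0.02 ]]
shift [-0.005  0.006  0.304] turn -0.0008 head now 0.062
```

Emit:
apply_moves(
  series="-1 0 0 0.15 0; -1 0 0 0.27 0; -1 0 0 0.304 0; -1 0 0 0.304 0; 1 0 0 0.304 0",
)

```text
time_s: 2.75
position: [0.4777, 0.3102, 0.1806]
ee_rot: [-0.031, 1.0, 0.001, 0.001]
wrist_force: [-0.4, 0.0, 0.6]
opening: 0.0697
gripper_force: 0.0
```

Emit:
apply_moves(
  series="1 0 0 0 0; 1 0 0 0 0; 1 0 0 0 0; 1 0 0 0 0; 1 0 0 0 0",
)

```text
time_s: 3.38
position: [0.4771, 0.3098, 0.1793]
ee_rot: [-0.031, 1.0, 0.0, 0.0]
wrist_force: [-0.7, -0.3, 5.8]
opening: 0.0163
gripper_force: 59.3
```

Emit:
apply_moves(
  series="1 0 0 -0.25 0; 1 0 0 -0.5 0; 1 0 -0.15 -0.7 0; 1 0 -0.3 -0.88 0; 1 0 -0.5 -1 0",
)

```text
time_s: 4.0
position: [0.4844, 0.1844, 0.4307]
ee_rot: [-0.032, 1.0, 0.001, 0.001]
wrist_force: [1.0, -0.9, -1.2]
opening: 0.0165
gripper_force: 59.1
```

Emit:
apply_moves(
  series="1 0 -0.24 -0.1 0; 1 0 -0.48 -0.2 0; 1 0 -0.72 -0.25 0; 1 0 -0.96 -0.3 0; 1 0 -1 -0.32 0",
)

```text
time_s: 4.62
position: [0.4992, -0.0699, 0.5094]
ee_rot: [-0.027, 1.0, -0.001, 0.0]
wrist_force: [-0.2, 0.4, -0.5]
opening: 0.0163
gripper_force: 59.1
```

Run:
```python
from rig import r
from h import *
s=r.get_state();print(s["position"],s["dq"].round(2));plan(s,[.44,-.14,.5],.06)
```

```text
[ 0.49915149 -0.06987642  0.50943866] [ 0.08  0.05  0.02 -0.11 -0.05  0.09  0.17]
shift [ 0.251 -0.268  0.038] turn -0.0022 head now 0.053
```

Emit:
apply_moves(
  series="1 0.12 -0.13 0.02 0; 1 0.24 -0.26 0.03 0; 1 0.24 -0.26 0.03 0; 1 0.24 -0.26 0.03 0; 1 0.24 -0.26 0.03 0",
)

```text
time_s: 5.25
position: [0.4447, -0.1318, 0.5009]
ee_rot: [-0.032, 0.999, 0.0, -0.0]
wrist_force: [-0.4, 0.5, -0.9]
opening: 0.0166
gripper_force: 59.1
```

Run:
```python
from rig import r
from h import *
s=r.get_state();w=r.camera("wrist");print(s["position"].round(4),s["dq"].round(2))
cv2.imwrite("pics/w2.png",w["frame"][:,:,::-1]);np.savez("w2.npz",**w,**{k:s[k] for k in("position","ee_rot")})
```

```text
[ 0.4447 -0.1318  0.5009] [-0.  0.  0. -0.  0. -0.  0.]
```

View pics/w2.png

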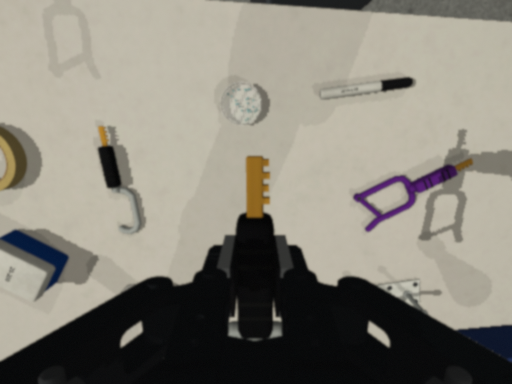

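The eye is hidden behind the gripper, so I need another vantage point. First I'll check how far the grey box extends.

Run:
```python
from h import *
c=dict(np.load("scene0.npz"));c={k:(v if v.ndim else float(v)) for k,v in c.items()}
for u,v in [(266,25),(368,45),(300,20),(378,35),(264,165),(262,100),(352,182),(362,100),(282,178),(282,171),(296,208),(300,213)]:print((u,v),dep(c,u,v).round(3))
```

```text
(266, 25) [0.765 0.085 0.516]
(368, 45) [ 0.788 -0.226  0.496]
(300, 20) [0.882 0.025 0.518]
(378, 35) [ 0.888 -0.225  0.504]
(264, 165) [0.755 0.073 0.046]
(262, 100) [0.759 0.089 0.282]
(352, 182) [ 0.84  -0.226  0.022]
(362, 100) [ 0.811 -0.226  0.327]
(282, 178) [ 0.723 -0.014  0.034]
(282, 171) [ 0.724 -0.012  0.061]
(296, 208) [ 0.624 -0.113  0.002]
(300, 213) [ 0.614 -0.132 -0.005]
```

Emit:
apply_moves(
  series="1 -0.16 -0.18 0.04 0; 1 -0.32 -0.36 0.08 0; 1 -0.48 -0.54 0.12 0; 1 -0.64 -0.7 0.15 0; 1 -0.74 -0.73 0.15 0",
)

```text
time_s: 5.92
position: [0.6415, -0.306, 0.4599]
ee_rot: [-0.03, 1.0, 0.0, -0.003]
wrist_force: [-0.1, 0.5, -1.0]
opening: 0.0164
gripper_force: 59.2
```

Emit:
apply_moves(
  series="1 0 0 0 0; 1 0 0 0 0; 1 0 0 0 0; 1 0 0 0 0; 1 0 0 0 0",
)

```text
time_s: 6.55
position: [0.6395, -0.3038, 0.4643]
ee_rot: [-0.031, 1.0, -0.0, 0.0]
wrist_force: [-0.1, -0.8, -1.1]
opening: 0.0163
gripper_force: 59.2
```

Run:
```python
from rig import r
from h import *
s=r.get_state();w=r.camera("wrist");print(s["position"].round(4),s["dq"].round(2))
np.savez("w3.npz",**w,**{k:s[k] for k in("position","ee_rot")})
print(pix(w,[.63,-.12,.03],s))
cv2.imwrite("pics/w3.png",cv2.resize(w["frame"][40:260,240:512,::-1],None,fx=2.7,fy=2.7,interpolation=2))
```

```text
[ 0.6395 -0.3038  0.4643] [ 0.  0.  0. -0.  0.  0. -0.]
(np.float64(392.77912506267285), np.float64(168.08318268724128))
```

View pics/w3.png

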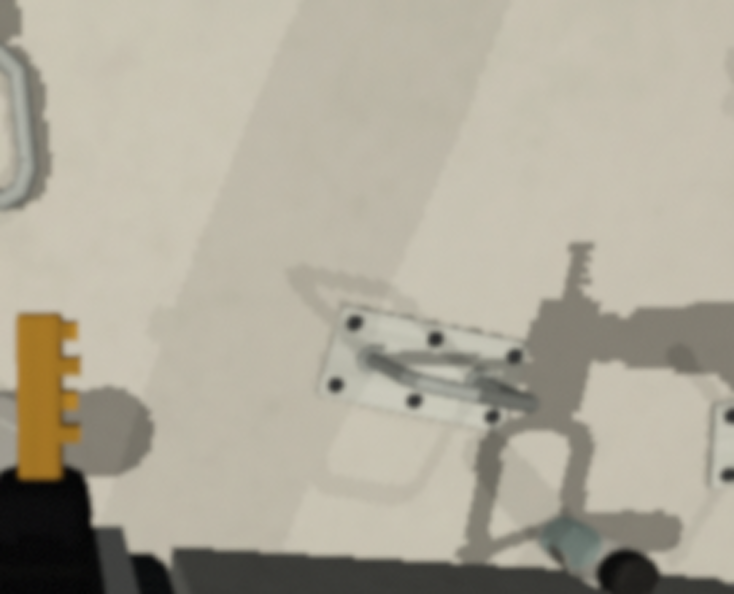

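Crop view: the closed eye is on its plate, with 6 holes from (355,323) to (492,416). The right upright's foot is near (370,352) and the left one's near (478,380).

Run:
```python
from h import *
c=dict(np.load("w3.npz"));c={k:(v if v.ndim else float(v)) for k,v in c.items()};s=c
f=lambda u,v,z=.004:ray(c,240+u/2.7,40+v/2.7,z,s)
P=np.array([f(*p) for p in [(355,323),(436,338),(515,356),(336,384),(414,401),(492,416)]]);print(P.round(4));C=P.mean(0)
ax=(P[2]-P[0])+(P[5]-P[3]);ax/=np.linalg.norm(ax);hd=np.arctan2(ax[1],ax[0])-np.pi/2
print("centre",C.round(4),"yaw",hd.round(3),"L",(C+.03*ax).round(4),"R",(C-.03*ax).round(4))
K=[f(478,380),f(370,352),f(530,403,.06)];print(np.round(K,4))
print([np.round([(q-[240,40][i])*2.7 for i,q in enumerate(pix(c,p,s))]) for p in (np.r_[(C-.03*ax)[:2],.004],np.r_[(C+.03*ax)[:2],.004],np.r_[(C-.03*ax)[:2],.06],np.r_[(C+.03*ax)[:2],.06])])
# plate mask check & scene-camera check
```

```text
[[ 0.6238 -0.14    0.004 ]
 [ 0.629  -0.0963  0.004 ]
 [ 0.6359 -0.0529  0.004 ]
 [ 0.6567 -0.1447  0.004 ]
 [ 0.6634 -0.1015  0.004 ]
 [ 0.6691 -0.0581  0.004 ]]
centre [ 0.6463 -0.0989  0.004 ] yaw -0.14 L [ 0.6505 -0.0692  0.004 ] R [ 0.6421 -0.1286  0.004 ]
[[ 0.6499 -0.0697  0.004 ]
 [ 0.6385 -0.1296  0.004 ]
 [ 0.6489 -0.0745  0.06  ]]
[array([371., 359.]), array([479., 381.]), array([418., 382.]), array([540., 407.])]
```

Run:
```python
from h import *
ld=lambda n:{k:(v if v.ndim else float(v)) for k,v in np.load(n).items()}
c=ld("w2.npz");s=c
print("dish",ray(c,247,103,.01,s).round(3),[dep(c,u,103,s).round(3) for u in(225,232,247,260,267)],[dep(c,247,v,s).round(3) for v in(85,122)])
c=ld("w3.npz");m=c["mount"]
for n in("w2.npz","w3.npz"):
    c=ld(n);h=cv2.cvtColor(c["frame"],cv2.COLOR_RGB2HSV);k=(h[...,0]>8)&(h[...,0]<28)&(h[...,1]>150);k[:,:200]=0;k[:,300:]=0
    v,u=np.nonzero(k);v0=v.min();um=u[v<v0+6];print(n,v0,um.min(),um.max(),v.max())
    for vv in(v0,):
        d=m[:3,:3]@np.array([(um.mean()-c["cx"])/K(c),(vv-c["cy"])/K(c),1]);e=m[:3,3];print("keytip tool",(e+d*(.169-e[2])/d[2]).round(4))
    M,e=m[:3,:3],m[:3,3];Z=c["z_map"][v0+8,int(um.mean())-2];print("depth pt tool",(e+M@(np.array([(um.mean()-2-c["cx"])/K(c),(v0+8-c["cy"])/K(c),1])*Z)).round(4))
```

```text
dish [ 0.362 -0.148  0.01 ] [array([ 0.364, -0.181, -0.   ]), array([ 0.363, -0.17 , -0.001]), array([ 0.362, -0.148,  0.001]), array([ 0.361, -0.129,  0.007]), array([ 0.36 , -0.119, -0.001])] [array([ 0.337, -0.15 ,  0.001]), array([ 0.389, -0.147,  0.   ])]
w2.npz 157 247 267 218
keytip tool [0.0503 0.0006 0.169 ]
depth pt tool [ 0.0466 -0.0003  0.1695]
w3.npz 157 247 267 218
keytip tool [0.0503 0.0006 0.169 ]
depth pt tool [ 0.0468 -0.0003  0.1684]
```

Run:
```python
from rig import r
from h import *
s=r.get_state();plan(s,[.482,-.115,.25],-.14)
```

```text
shift [0.583 0.793 0.856] turn 0.0641 head now 0.061
```

Emit:
apply_moves(
  series="1 0.15 0.16 0.1 0; 1 0.3 0.32 0.2 0.02; 1 0.45 0.48 0.3 0.04; 1 0.57 0.64 0.42 0.064; 1 0.583 0.793 0.55 0.064",
)

```text
time_s: 7.22
position: [0.4801, -0.1144, 0.326]
ee_rot: [0.071, 0.997, 0.001, 0.001]
wrist_force: [0.4, 0.6, -1.4]
opening: 0.0161
gripper_force: 59.2
```

Emit:
apply_moves(
  series="1 0 0 0.15 0; 1 0 0 0.3 0; 1 0 0 0.3 0; 1 0 0 0.3 0; 1 0 0 0.3 0",
)

```text
time_s: 7.85
position: [0.4829, -0.1155, 0.2529]
ee_rot: [0.07, 0.998, 0.0, 0.001]
wrist_force: [0.1, 0.3, -1.1]
opening: 0.0164
gripper_force: 59.2
```

Run:
```python
from rig import r
from h import *
s=r.get_state();print(s["position"].round(4));plan(s,[.482,-.115,.191],-.14)
for n in("scene","side"):
    c=r.camera(n);np.savez(n+"1.npz",**c)
    u,v=[int(x) for x in pix(c,[.62,-.12,.04])];o=cv2.resize(c["frame"][v-50:v+50,u-60:u+60,::-1],None,fx=3.3,fy=3.3,interpolation=2);print(n,u,v);globals()[n]=o
cv2.imwrite("pics/pre.png",np.hstack([scene,side]))
```

```text
[ 0.4829 -0.1155  0.2529]
shift [0.005 0.001 0.248] turn -0.0001 head now -0.14
scene 298 199
side 271 213
```

View pics/pre.png

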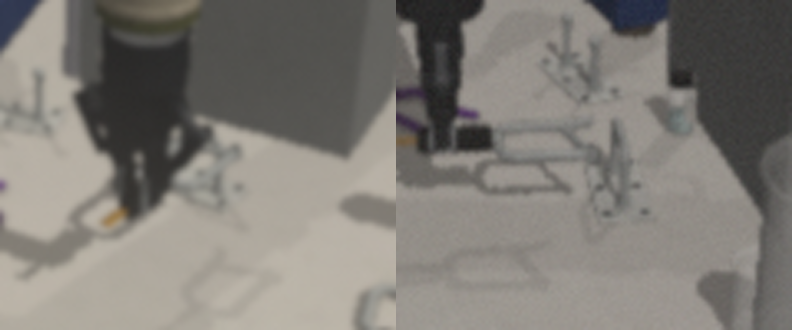

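Emit:
apply_moves(
  series="1 0.005 0 0.1 0; 1 0.005 0 0.2 0; 1 0.005 0 0.245 0; 1 0.005 0 0.245 0; 1 0.005 0 0.245 0",
)

```text
time_s: 8.57
position: [0.4815, -0.1151, 0.1909]
ee_rot: [0.07, 0.998, -0.0, 0.001]
wrist_force: [-0.3, -0.4, -0.6]
opening: 0.0168
gripper_force: 59.2
```

Emit:
apply_moves(
  series="1 -0.04 0 0 0; 1 -0.08 0 0 0; 1 -0.12 0 0 0; 1 -0.16 0 0 0; 1 -0.16 0 0 0",
)

```text
time_s: 9.2
position: [0.5213, -0.1206, 0.1899]
ee_rot: [0.07, 0.998, -0.0, 0.0]
wrist_force: [0.3, -0.2, -1.5]
opening: 0.0167
gripper_force: 59.2
```

Run:
```python
from rig import r
from h import *
s=r.get_state();print(s["position"].round(4),s["wrist_force"].round(1));
M=R.from_quat(s["ee_rot"]).as_matrix();x=-M[:,0];y=M[:,1];O=s["position"]+.0105*x;d=np.array([.642,-.1286,0])-O;print("upright in fob",d@x,d@y)
for n in("scene","side"):
    c=r.camera(n);np.savez(n+"2.npz",**c)
    u,v=[int(q) for q in pix(c,[.63,-.12,.04])];a=c["frame"][v-35:v+35,u-45:u+45,::-1].copy();o=cv2.resize(a,None,fx=4.4,fy=4.4,interpolation=2)
    for z in(.004,.06):
        for U in([.642,-.1286],[.6505,-.0692]):
            p=pix(c,U+[z]);cv2.circle(o,(int((p[0]-u+45.5)*4.4),int((p[1]-v+35.5)*4.4)),3,(0,0,255),1)
    globals()[n]=o
cv2.imwrite("pics/mid.png",np.hstack([scene,side]))
```

```text
[ 0.5213 -0.1206  0.1899] [ 0.3 -0.2 -1.5]
upright in fob 0.11006388274959417 0.008928693875870995
```

View pics/mid.png

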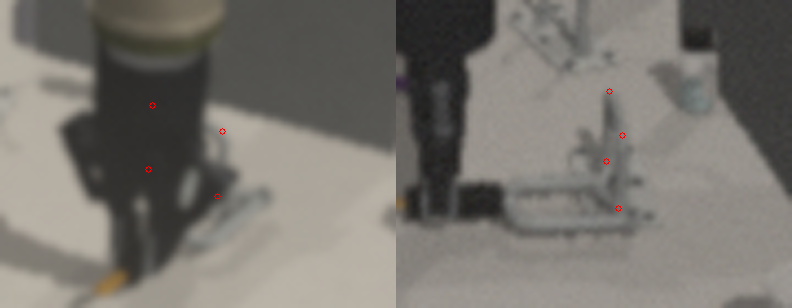

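The side view shows the right upright (about (618,190)) between the arm tips at the hook's mouth, and my projected points agree. I'll push on.

Emit:
apply_moves(
  series="1 -0.03 0 0 0; 1 -0.06 0 0 0; 1 -0.09 0 0 0; 1 -0.12 0 0 0; 1 -0.12 0 0 0",
)

```text
time_s: 9.93
position: [0.5509, -0.1249, 0.19]
ee_rot: [0.07, 0.998, -0.0, 0.0]
wrist_force: [-0.1, -0.6, -0.4]
opening: 0.0166
gripper_force: 59.2
```

Emit:
apply_moves(
  series="1 -0.03 0 0 0; 1 -0.06 0 0 0; 1 -0.09 0 0 0; 1 -0.12 0 0 0; 1 -0.12 0 0 0",
)

```text
time_s: 10.55
position: [0.5805, -0.1288, 0.1899]
ee_rot: [0.07, 0.998, -0.0, 0.0]
wrist_force: [-0.1, -0.3, 0.5]
opening: 0.0158
gripper_force: 59.2
```

Run:
```python
from rig import r
from h import *
s=r.get_state();print(s["position"].round(4),s["wrist_force"].round(1));
M=R.from_quat(s["ee_rot"]).as_matrix();x=-M[:,0];y=M[:,1];O=s["position"]+.0105*x;d=np.array([.642,-.1286,0])-O;print("upright in fob",d@x,d@y)
c=r.camera("side");u,v=[int(q) for q in pix(c,[.64,-.12,.03])]
cv2.imwrite("pics/in.png",cv2.resize(c["frame"][v-35:v+35,u-45:u+45,::-1],None,fx=8,fy=8,interpolation=2))
```

```text
[ 0.5805 -0.1288  0.1899] [-0.1 -0.3  0.5]
upright in fob 0.05031995366993257 0.008818876088746758
```

View pics/in.png

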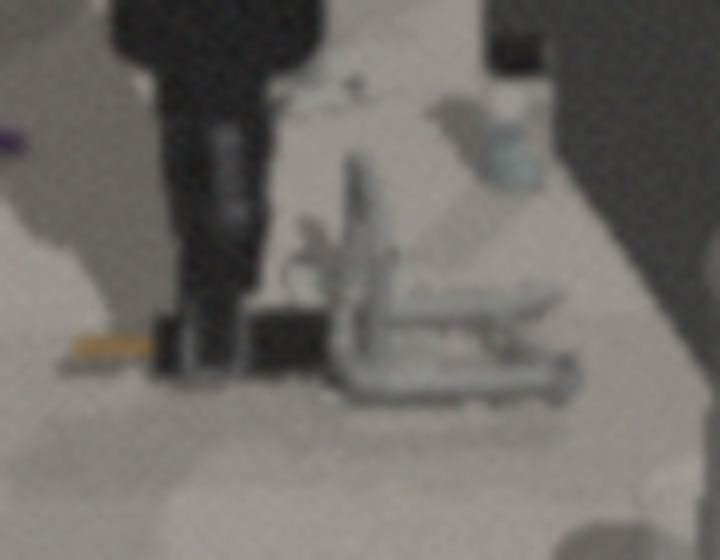

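The upright is inside at the U's back and the gate is shut behind it. I'll lower 6 mm, open and retreat.

Emit:
apply_moves(
  series="1 0 0 0.012 0; 1 0 0 0.024 0; 1 0 0 0.024 0; 0.3 0 0 0.024 0; 0 0 0 0.024 0",
)

```text
time_s: 11.22
position: [0.5801, -0.1289, 0.1842]
ee_rot: [0.07, 0.998, -0.0, 0.0]
wrist_force: [-0.0, -0.3, -0.1]
opening: 0.0424
gripper_force: 0.0
```

Emit:
apply_moves(
  series="-0.5 0 0 0 0; -0.5 0 0 0 0; -0.5 0 0 0 0; -0.5 0 0 -0.05 0; -0.5 0 0 -0.15 0",
)

```text
time_s: 11.85
position: [0.5796, -0.1288, 0.2217]
ee_rot: [0.07, 0.998, -0.0, -0.001]
wrist_force: [0.9, 0.3, 0.1]
opening: 0.0644
gripper_force: 0.0
```

Emit:
apply_moves(
  series="-0.5 0.1 0 -0.15 0; -0.5 0.2 0 -0.35 0; -0.5 0.3 0 -0.5 0; -0.5 0.3 0 -0.5 0; -0.5 0.3 0 -0.5 0",
)

```text
time_s: 12.48
position: [0.5057, -0.1182, 0.3469]
ee_rot: [0.07, 0.998, 0.0, 0.0]
wrist_force: [0.3, 0.4, 0.3]
opening: 0.064
gripper_force: 0.0
```

Run:
```python
from rig import r
from h import *
s=r.get_state();print(s["time_s"],s["position"].round(4),s["wrist_force"].round(1))
o=[]
for n in("scene","side"):
    c=r.camera(n);u,v=[int(q) for q in pix(c,[.62,-.12,.03])];o.append(cv2.resize(c["frame"][v-35:v+35,u-45:u+45,::-1],None,fx=4.4,fy=4.4,interpolation=2))
cv2.imwrite("pics/end.png",np.hstack(o))
```

```text
12.475 [ 0.5057 -0.1182  0.3469] [0.3 0.4 0.3]
```

View pics/end.png

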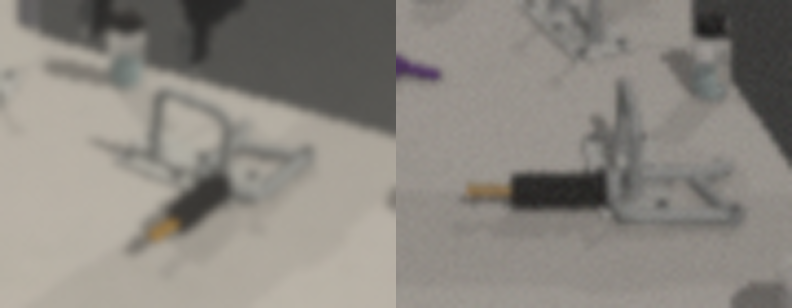

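The final view shows the fob lying free. The right upright is inside the U, and the gate is shut across the mouth at side (705,190).

```bash
python3 -c "
from rig import r
print(r.finish_job())"
```

```text
the job is handed in; nothing more can be done
None
```

The gated fob is clipped onto the right upright of the closed eye and let go, with the gate shut behind it in the last camera view; the job was handed in at about 12.6 s.

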